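# Pack the empty end of the vise jaws and hold

## Task

The stake is clamped at one end of the bench vise, so the jaws will rack when I tighten the screw. Take the tapered brass packing blade (flat rectangular wooden head) out of the tool block, slide it straight down between the jaws at their empty end until it is snug against both jaw faces, without ramming it in, and leave the other tools and bench things alone. Finish still gripping it there, upright and still, so that I can tighten the screw: do not let go.

Things in the scene. Friction and masses are not known exactly. Their poses are not given: they have to be found in the camera images.
- blade: Packing blade, loose, about 100 g, standing tip down in the block. Origin at the centre of its tip; z up to the head, x across thickness, y across width. Brass, 65 mm long, 20 mm wide, tapering evenly on both faces from 3.0 mm thick (tip) to 8.85 mm (0.09 mm per mm). Its flat beech head, a block 18 mm (x) by 28 mm (y), spans 65 to 111 mm above the tip: grip across the 18 mm.
- blade_grip (a point): A point on the blade's axis near the middle of its wooden head, 90 mm above the tip.
- vise: Fixed half of a bolted-down bench vise. Origin on the bench below the fixed jaw's face (x = 0); +x points to the sliding jaw, y along the jaws (-46 to 46 mm), z up. Jaws have dark fibre covers: tops 125 mm up, 4 mm of 45 degree bevel, then upright faces from 121 down to 77 mm; slide bar below 64 mm. Reaches back to x = -100 mm. Stake towards +y, empty end towards -y.
- free_end (a point): Point of the vise about midway between the jaws, 28 mm from their middle towards the empty end, 121 mm above the bench, where the bevels end and the upright faces begin. A good place for the blade's axis (15 to 36 mm from the middle is fine).
- jaw: Sliding jaw with bar, screw and handle (to x = 110 mm), immovable. Frame parallel to the vise's, origin on the bench below its face; its x in the vise frame is the opening, 4.4 to 6.5 mm, new each time, hard to read exactly, so feel: first touch is with the tip 15 to 39 mm below free_end, and a downward push of 8 to 20 N, reached a few mm on, is snug. Under 5 N it may rub one face only.
- stake: Small steel mushroom stake clamped between the jaws towards +y, about 30 mm from the middle; domed head 36 mm across, its top about 51 mm above the jaws. Origin at the foot of its shank, 80 mm above the bench. The fibre covers give a little round its 7.4 mm shank.
- block: Wooden tool block 64 mm (x) by 168 mm (y), 78 mm high, heavy and fixed, origin at the centre of its underside. Three like slots, 11.5 by 23.5 mm and 72 mm deep, at y = -50, 0 and +50 mm, the long side along y; each holds one flat-shanked tool whose shoulder rests on the block's top. The blade is in any one of them.
- scraper: Another tool in the block: round turned wooden handle 27 mm thick rising 77 mm above the block. Origin at its tip, 60 mm below the shoulder. Leave it.
- punch: Another tool in the block: all steel, a 25 mm disc with a 14 mm round stem rising 30 mm above the block. Origin at its tip. Leave it.
- bench_block: Steel block 64 x 64 x 20 mm on the bench. Leave it.
- mallet: Wooden mallet lying on the bench, head 85 mm long and 48 mm thick, handle 200 mm towards its -x. Leave it.
- jar: Small clear jar, 48 mm across, 55 mm high, white cap. Leave it.
- dish: Blue bowl 100 mm across, 32 mm high. Leave it.
- tool_jar: Clear jar 76 mm across and 100 mm high with tools standing in it up to about 190 mm. Leave it.
Things that resemble listed ones, but are neither listed nor needed, are in the scene too. Leave any pink look-alike of the vise alone.

How it is judged:
On the way, in this order (a step that is already met when the one before it is completed fails the run):
1. the blade is drawn clear of the tool block in the gripper (z of blade in the frame of block above 0.083 m and contact force between the fingers and blade above 1 N), for 0.1 s.
2. the gripped blade's tip is between the jaws at the empty end (y of blade in the frame of vise between -0.04 and -0.01 m and z of blade in the frame of vise below 0.117 m and x of blade in the frame of vise between -0.002 and 0.0085 m and contact force between the fingers and blade above 1 N), for 0.1 s.
At the end, for the whole second after the job is handed in: Blade gripped (over 3 N), pressing both jaws (over 1 N each), still, at the empty end (axis 10 to 40 mm from the middle), off the stake, upright within 0.12 rad, square within 0.15 rad, tip from 4 mm short of snug depth to 9 mm beyond; other things within 30 mm of their starts (contact force between the fingers and blade above 3 N and contact force between blade and jaw above 1 N and contact force between blade and vise above 1 N and contact force between blade and stake below 0.1 N and y of blade in the frame of vise between -0.04 and -0.01 m and angle between blade's own z axis and vertical below 0.12 rad and angle between the x axis of blade and the x axis of vise, either way round below 0.15 rad and linear speed of blade below 0.01 m/s and ((z of blade in the frame of vise between 0.0909 and 0.1094 m and x of jaw in the frame of vise below 0.00491 m) or (z of blade in the frame of vise between 0.0853 and 0.1039 m and x of jaw in the frame of vise between 0.0049 and 0.00541 m) or (z of blade in the frame of vise between 0.0798 and 0.0983 m and x of jaw in the frame of vise between 0.0054 and 0.00591 m) or (z of blade in the frame of vise between 0.0731 and 0.0928 m and x of jaw in the frame of vise above 0.0059 m)) and distance of each of bench_block, mallet, jar, dish, tool_jar, scraper, punch from where it was at the start of the episode below 0.03 m); the arm keeps its last pose, push and grip.
It fails at once if the blade is rammed in: over 60 N on a jaw (contact force between blade and jaw above 60 N or contact force between blade and vise above 60 N).
It fails at once if another tool or bench thing is knocked away (over 30 mm) (distance of any of bench_block, mallet, jar, dish, tool_jar, scraper, punch from where it was at the start of the episode above 0.03 m).
It also fails if it takes over 45 s, if anything falls off the work surface, if the arm or the gripper's body presses on something with over 40 N, if the wrist force passes 120 N, or if a joint passes its speed limit or range.

## Robot

A 7-joint arm with a two-finger parallel gripper is mounted at the origin on the work surface. World frame = base frame: x ahead of the robot, y to its left, z up, the work surface at z = 0. Lengths are in m, angles in rad, forces in N, time in s.
With the tool pointing down it reaches from about 0.425 to 0.925 m from the base axis. Payload 6.8 kg.
Tool frame: the origin (TCP) lies on the centre line of the jaws, within the pads' length; the fingertips stand 11 mm ahead of it and the grasp point (between the pads) lies 8 mm behind it; z points along the fingers, y is the direction in which the jaws open and shut (so a half turn about z gives the same grasp; the last joint's range is limited). The gripper opens to 85 mm and grips with 20 to 120 N. Pads are 22 mm wide; open, the fingers measure 114 mm over their backs; the gripper's body (76 mm by 85 mm) begins 54 mm behind the grasp point. The pads swing forward as they close: fully open they stand 13 mm farther back than shut.
Start: joints at [-1.348, 0.477, 0.022, 1.555, -0.011, 1.109, -0.083], TCP at [0.219, 0.638, 0.242] pointing down, gripper open.
Joint ranges: [-2.96, 2.96], [-0.34, 2.1], [-1.41, 1.46], [0.24, 2.44], [-1.37, 4.51], [0.17, 1.92], [-2.96, 2.96]. Speed limits (rad/s): [2.39, 2.39, 3.14, 3.14, 3.14, 3.14, 3.14].

## Interface

Orientations are given as a rotation vector (axis times angle).
In Python, from bench import r gives the robot as it stands.
- The arm moves only by the tool send_rows, never from a script. Its argument "deltas" is a list of rows, each a list of 7 numbers: the opening, from 0 (shut) to 1 (fully open), then the shift along the tool's x, y, z as a fraction of full scale, then the turn, a rotation vector about the tool's x, y, z as a fraction of full scale. In form: [[hand, x, y, z, ax, ay, az], ...]. A call has 1 to 20 rows; each row is the pose to reach, as a shift and turn from the pose commanded when the call began, along the tool's axes at that moment, turning the shorter way round; what a row does not reach only later rows make up. Full scale, the value 1, is 150 mm for a shift and 180 degrees for a turn. A row lasts 1/12 s, in which the tool goes at most 41.7 mm and 7.16 degrees, less where a joint would pass 70% of its speed; a pose out of reach is approached as far as the arm can. A call with a number of a shift or a turn outside -1 to 1 is refused whole. A call with a gripper value outside its range is refused whole. The fingers move at their own pace and stop on an object; "squeeze" is the grip in N (left out, the last holds). Time passes only in rows, so rows that repeat a pose let the fingers close. It gives the time, the measured TCP pose, the force and the opening at its end, in the units of the state.
- r.get_obs(): the state, without advancing time (a new reading comes with each control period).
- r.grab_frame(name): name is "side" or "top"; returns a dict with "pixels" (384x512x3 uint8, red, green, blue), "camera_matrix" (3x3 intrinsics, pixels), "rvec" (rotation vector, rad) and "tvec" (3), from world to camera coordinates, as OpenCV has them. Camera axes: x right, y down, z forward; pixel columns grow to the right and rows downward; lengths in m; the calibration is good to about 2 mm. A picture is of the moment at which its call begins. There is no depth.
- r.hand_in(): hands the job in, once; it reports no verdict.
The state is a dict: "clock": time; "joints": joint angles; "qvel": joint speeds; "tau": joint torques, N m; "tcp_pos": TCP position; "orientation": TCP orientation; "contact_force": force on the tool from outside, world axes, zero at the start; "moment": the same for the moment, N m; "grip_width": finger opening in m.
Only numpy, scipy, OpenCV 4.12 (cv2) and the standard library are available. Lean on these libraries where they do the work, as an engineer would, in place of code of your own. Each camera call takes 0.05 s, during which the arm holds its last target. There are 200 camera calls.

## Working session

There is one attempt and no reset: what is moved stays moved. The work goes in short steps, Python scripts to look and compute and a tool call to move; the robot and the scene stay as the last step left them, time stands still between calls to the robot, and variables do not carry over. Pictures are saved under pics/ and viewed, about 8 in all and at most 12, crops included, and the job is handed in when it is done.

Besides the shell and the picture viewer there is one more tool, called as name(argument=value, ...), one argument or row to a line, values as JSON. send_rows: Moves the arm, as the interface text tells. Shift numbers are shares of 150 mm and turn numbers shares of 180 degrees, none past 1 either way. Its arguments: {"type":"object","properties":{"deltas":{"type":"array","items":{"type":"array","items":{"type":"number"}}},"squeeze":{"type":"number"}},"required":["deltas"]}

```bash
mkdir -p pics; ls
cat > h.py <<'E'
import numpy as np, cv2
from bench import r
from scipy.spatial.transform import Rotation as R
def grab(n):
    f=r.grab_frame(n); return f
def cam(f):
    K=np.array(f['camera_matrix']); Rm=R.from_rotvec(np.array(f['rvec']).ravel()).as_matrix(); t=np.array(f['tvec']).ravel()
    return K,Rm,t
def ray(f,u,v):
    K,Rm,t=cam(f); d=Rm.T@np.linalg.solve(K,[u,v,1.]); return -Rm.T@t,d/np.linalg.norm(d)
def plane(f,u,v,z):
    o,d=ray(f,u,v); return o+d*(z-o[2])/d[2]
def tri(f1,p1,f2,p2):
    o1,d1=ray(f1,*p1);o2,d2=ray(f2,*p2)
    s=np.linalg.lstsq(np.c_[d1,-d2],o2-o1,rcond=None)[0]
    a=o1+d1*s[0];b=o2+d2*s[1]; return (a+b)/2,np.linalg.norm(a-b)
def proj(f,P):
    K,Rm,t=cam(f); q=(Rm@np.atleast_2d(P).T).T+t; q=(K@q.T).T; return q[:,:2]/q[:,2:]
def save(f,n,box=None,s=1):
    im=f['pixels'][:,:,::-1]
    if box: im=im[box[1]:box[3],box[0]:box[2]]
    cv2.imwrite('pics/'+n,cv2.resize(im,None,fx=s,fy=s,interpolation=cv2.INTER_CUBIC))
E
python3 - <<'E'
from h import *
import pickle
fs={n:grab(n) for n in('top','side')}
pickle.dump(fs,open('f0.pkl','wb'))
for n in fs: save(fs[n],n+'0.png',s=1.5); print(n,ray(fs[n],256,192), R.from_rotvec(np.ravel(fs[n]['rvec'])).as_matrix().round(2).tolist(),np.array(fs[n]['camera_matrix']).tolist())
print(r.get_obs())
E
```

```text
pics
top (array([0.47647651, 0.01748457, 1.1145453 ]), array([ 0.07960132, -0.0082824 , -0.99679237])) [[-0.01, -1.0, -0.0], [-1.0, 0.01, -0.07], [0.07, -0.0, -1.0]] [[348.1262008819937, 0.0, 253.15259951024413], [0.0, 348.1262008819937, 195.10169978447698], [0.0, 0.0, 1.0]]
side (array([0.38117976, 0.88789628, 0.63406219]), array([ 0.17461711, -0.8429497 , -0.50886606])) [[-0.98, -0.21, -0.02], [-0.09, 0.5, -0.86], [0.19, -0.84, -0.51]] [[369.05591131491695, 0.0, 249.45044714587297], [0.0, 369.05591131491695, 192.22852730164024], [0.0, 0.0, 1.0]]
{'clock': 0.1, 'joints': array([-1.3481002 ,  0.47773359,  0.0223414 ,  1.55633859, -0.0114863 ,
        1.10929866, -0.08306956]), 'qvel': array([-0.00098914, -0.00196225, -0.0010852 , -0.00153548,  0.00053718,
       -0.0002659 ,  0.00044166]), 'tau': array([ 3.83900246e-03, -5.97764182e+01,  1.61317628e+00, -2.81953597e+01,
        1.27425665e-02,  4.95242479e-03,  3.50657061e-06]), 'tcp_pos': array([0.21908342, 0.63791806, 0.24141798]), 'orientation': array([-5.17134521e-01, -3.09859422e+00,  2.58217509e-03]), 'contact_force': array([-0.44519131,  0.09880429,  0.26998054]), 'moment': array([ 0.05658272, -0.03008639,  0.02704964]), 'grip_width': 0.08535127167251276}
```

View pics/top0.png

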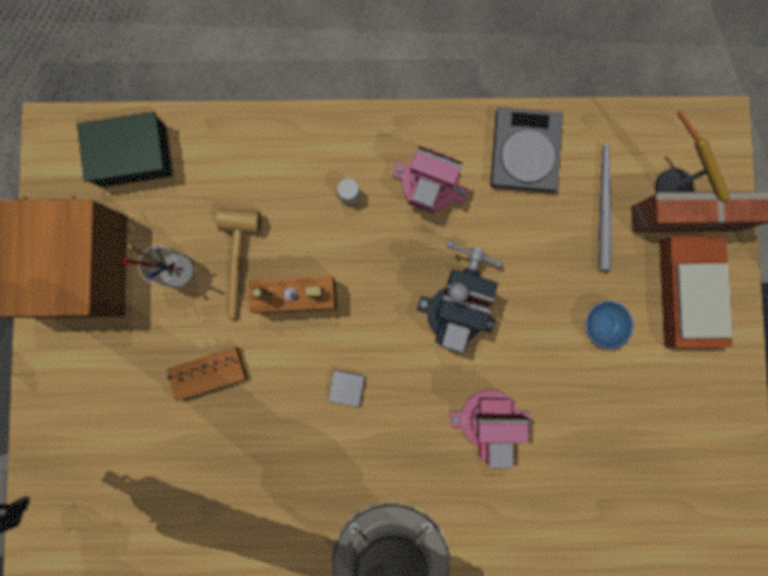

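View pics/side0.png

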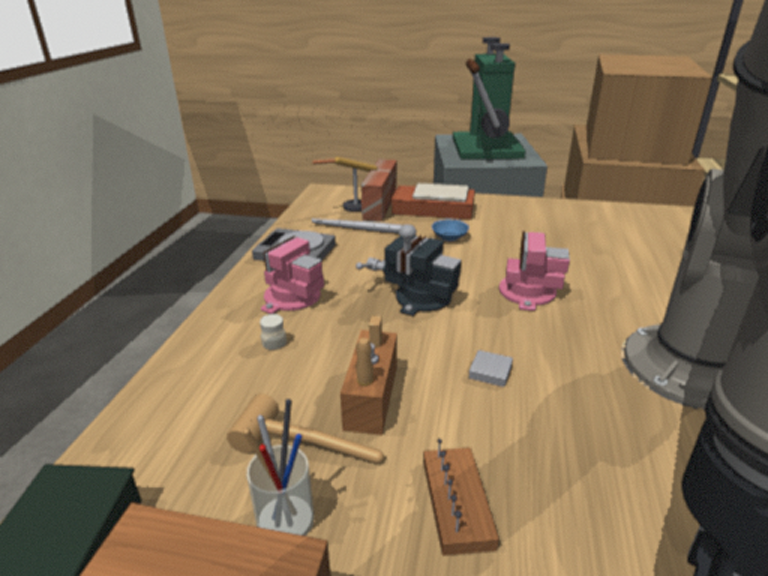

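Top view at 1.5x: the tool block is at (292,294), with a dark round handle at its left slot (260,294), the steel punch in the middle (291,294) and a lighter rectangular head on the right (314,291). The dark vise is at (465,305), with the stake's dome at (457,292), so the empty end is to the right. The pink vises at (432,180) and (497,430) are decoys. The side view agrees: a tall round handle is near at (365,355), and a flat block is far at (376,330).

Could be mistaken for the blade: left handle (260,294), punch (291,294), tools in the jar (165,265), small rack (205,373). I choose the right slot (314,291) and will check it in a crop.

Run:
```python
from h import *
import pickle
fs=pickle.load(open('f0.pkl','rb'))
t=fs['top']['pixels'][:,:,::-1]; s=fs['side']['pixels'][:,:,::-1]
def c(im,x0,y0,w,h): return cv2.resize(im[y0:y0+h,x0:x0+w],(396,298),interpolation=cv2.INTER_CUBIC)
A=c(t,160,172,72,54);B=c(t,274,158,72,54);C=c(s,220,205,72,54);D=c(s,240,145,72,54)
cv2.imwrite('pics/crops.png',np.vstack([np.hstack([A,B]),np.hstack([C,D])]))
```

```text
(no output)
```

View pics/crops.png

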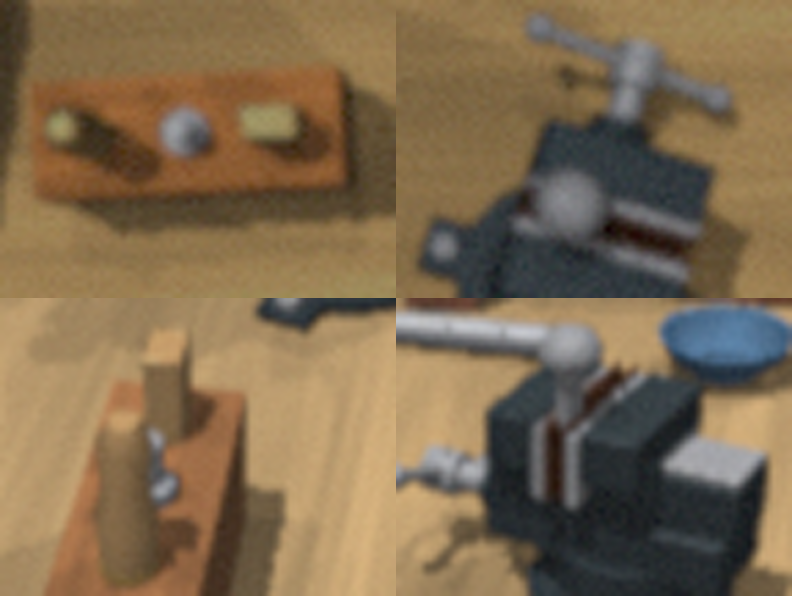

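The crops confirm it: the right slot holds the flat rectangular head, at top pixel about (209,194). The left tool is round and the middle one is the steel punch. The brown jaw lining runs right of the stake to about crop (690,245), i.e. top pixel (327,202). Next I measure both.

```bash
cat > meas.py <<'E'
from h import *
import pickle
fs=pickle.load(open('f0.pkl','rb'))
f=fs['top']; im=f['pixels']; S=6
def up(x0,y0,x1,y1): return cv2.resize(im[y0:y1,x0:x1],None,fx=S,fy=S,interpolation=cv2.INTER_CUBIC).astype(int)
def topx(p,x0,y0): return (np.array(p)+.5)/S-.5+[x0,y0]
def rect(m,x0,y0,z):
    n,l,st,c=cv2.connectedComponentsWithStats(m.astype(np.uint8)); out=[]
    for i in range(1,n):
        if st[i,4]<150: continue
        pts=np.argwhere(l==i)[:,::-1].astype(float)
        P=np.array([plane(f,*q,z)[:2] for q in topx(pts[::3],x0,y0)])
        (cx,cy),(w,h),a=cv2.minAreaRect((P*1000).astype(np.float32))
        C=np.linalg.eigh(np.cov(P.T))[1][:,1]
        print(st[i,4],'px',topx(c[i],x0,y0).round(1),'xy',P.mean(0).round(4),'rect',round(cx,1),round(cy,1),'size',round(w,1),round(h,1),round(a,1),'majdir',np.degrees(np.arctan2(C[1],C[0])).round(1))
a=up(160,172,232,226); hsv=cv2.cvtColor(a.clip(0,255).astype(np.uint8),cv2.COLOR_RGB2HSV)
print('probe head',a[(194-172)*S,(209-160)*S],hsv[(194-172)*S,(209-160)*S],'block',a[(205-172)*S,(195-160)*S],hsv[(205-172)*S,(195-160)*S])
print('heads z.124'); rect((hsv[...,0]>19)&(hsv[...,0]<40)&(hsv[...,2]>115)&(np.indices(hsv.shape[:2])[0]>8*S)&(np.indices(hsv.shape[:2])[0]<32*S)&(np.indices(hsv.shape[:2])[1]<63*S)&(np.indices(hsv.shape[:2])[1]>6*S),160,172,.124)
print('block z.078'); rect((hsv[...,0]<13)&(hsv[...,1]>100)&(hsv[...,2]>85),160,172,.078)
b=up(274,158,346,212); hb=cv2.cvtColor(b.clip(0,255).astype(np.uint8),cv2.COLOR_RGB2HSV)
for q in((392,200),(390,201),(320,201)): pass
print('brown probe',[ (hb[int((v-158)*S),int((u-274)*S)]).tolist() for u,v in((318,200),(322,201),(318,197),(318,203.5))])
br=((hb[...,0]<12)|(hb[...,0]>170))&(hb[...,1]>90)&(hb[...,2]<110)&(b[...,0]-b[...,2]>20)
print('brown z.125'); rect(br,274,158,.125)
gy=(hb[...,1]<45)&(hb[...,2]>115)
print('grey z.125'); rect(gy,274,158,.125)
vis=np.hstack([np.dstack([(hsv[...,0]>19)&(hsv[...,2]>115)]*3)*255, np.dstack([br,gy,br])*255]).astype(np.uint8)
E
python3 meas.py
```

```text
probe head [160 147  98] [ 24  99 160] block [139  92  49] [ 14 165 139]
heads z.124
1755 px [208.3 193.7] xy [0.5522 0.1453] rect 552.6 145.1 size 16.7 27.4 2.7 majdir 86.3
738 px [170.5 194.5] xy [0.5511 0.2534] rect 550.6 253.6 size 13.5 15.1 58.2 majdir 165.0
block z.078
226 px [190.8 191.4] xy [0.5629 0.204 ] rect 562.3 203.9 size 6.6 22.8 33.0 majdir 120.6
174 px [196.9 192.4] xy [0.56   0.1856] rect 559.0 185.2 size 18.6 4.1 28.1 majdir -152.2
389 px [191.1 199.2] xy [0.5397 0.2025] rect 540.0 201.3 size 31.2 14.5 65.9 majdir 63.6
brown probe [[5, 174, 38], [8, 112, 50], [130, 7, 116], [9, 21, 85]]
brown z.125
402 px [317.2 200.1] xy [ 0.5307 -0.1647] rect 530.6 -164.3 size 20.8 7.7 73.4 majdir 73.5
grey z.125
372 px [299.5 161.9] xy [ 0.6408 -0.1167] rect 640.8 -116.9 size 12.0 8.7 89.4 majdir 96.5
195 px [305.6 164.2] xy [ 0.6341 -0.1338] rect 633.5 -133.8 size 20.3 3.9 66.8 majdir 69.5
2184 px [316.7 171. ] xy [ 0.6142 -0.1653] rect 611.4 -166.7 size 20.9 39.8 77.0 majdir 161.0
544 px [330.3 174. ] xy [ 0.605  -0.2037] rect 604.9 -200.9 size 27.2 8.7 72.8 majdir 66.9
1951 px [305. 194.] xy [ 0.5482 -0.1303] rect 548.4 -130.2 size 23.8 22.4 41.0 majdir 68.9
186 px [319.1 196.6] xy [ 0.5405 -0.1703] rect 540.8 -169.2 size 19.8 2.9 71.8 majdir 70.8
248 px [282.1 202.1] xy [ 0.5258 -0.0651] rect 525.9 -65.3 size 7.6 7.5 7.2 majdir 87.6
285 px [322.  205.9] xy [ 0.5141 -0.1781] rect 514.4 -177.5 size 18.6 4.1 73.4 majdir 73.3
```

```bash
cat >> h.py <<'E'
def plan(target,ydeg,obs=None):
    "tool pointing down at target, tool y (mod 180) along heading ydeg"
    o=obs or r.get_obs(); R0=R.from_rotvec(o['orientation']); p=np.array(o['tcp_pos'])
    best=None
    for a in(ydeg,ydeg+180):
        y=np.array([np.cos(np.radians(a)),np.sin(np.radians(a)),0]); z=np.array([0,0,-1.]); x=np.cross(y,z)
        w=(R0.inv()*R.from_matrix(np.c_[x,y,z])).as_rotvec()
        if best is None or np.linalg.norm(w)<np.linalg.norm(best): best=w
    d=R0.inv().apply(np.array(target)-p)
    print('pos',p.round(4),'shift frac',(d/.15).round(4),'turn frac',(best/np.pi).round(4),'deg',np.degrees(best).round(1))
E
python3 - <<'E'
from h import *
import pickle
f=pickle.load(open('f0.pkl','rb'))['top']; g=pickle.load(open('f0.pkl','rb'))['side']
bl=plane(f,208.3,193.7,.124); sc=plane(f,170.5,194.5,.155); d=sc-bl
print('blade',bl,'scraper',sc,'dist',np.hypot(*d[:2]),'dir',np.degrees(np.arctan2(d[1],d[0])))
pu=plane(f,160+185/5.5,172+132/5.5,.108);print('punch',pu)
st=plane(f,305,194,.165);print('stake',st)
print('stake tri',tri(f,(305,194),g,(240+570/5.5,145+350/5.5)))
print('blade top in side, expect (240+?)',proj(g,[bl]), 'seen ~',(220+167/5.5,205+45/5.5))
th=np.radians(73); y=np.array([np.cos(th),np.sin(th)]);x=np.array([y[1],-y[0]])
for P in((.5307,-.1647),(.5405,-.1703),(.5141,-.1781),st[:2]): print('vise x,y',np.dot(P,x),np.dot(P,y))
print('jar',plane(f,110,175,.1))
# right jaw ends px
for q in((710,175),(690,240),(690,270)): P=plane(f,274+(q[0]-396)/5.5,158+q[1]/5.5,.125)[:2];print('end',P,P@x,P@y)
plan([.552,.145,.26],86.3-90)
E
```

```text
blade [0.55209876 0.14541493 0.124     ] scraper [0.54857811 0.24589877 0.155     ] dist 0.10054549288114888 dir 92.00664718137388
punch [0.54706758 0.18999108 0.108     ]
stake [ 0.54545392 -0.12434297  0.165     ]
stake tri (array([ 0.43309922, -0.12988076,  0.01073007]), np.float64(0.24854024821667745))
blade top in side, expect (240+?) [[249.43346147 212.81221421]] seen ~ (250.36363636363637, 213.1818181818182)
vise x,y 0.5556645537574175 -0.002341729610755544
vise x,y 0.5666736219123027 -0.004831793537865725
vise x,y 0.543707675651716 -0.020009583639057638
vise x,y 0.5579745460808292 0.040565516578049354
jar [0.61189889 0.43693361 0.1       ]
end [ 0.55956073 -0.20497119] 0.5950383648420416 -0.03241519643759713
end [ 0.52592463 -0.19374983] 0.559591188420745 -0.03151839966714973
end [ 0.51040622 -0.19335816] 0.5446363474399988 -0.035680993054773874
pos [0.2191 0.6379 0.2414] shift frac [-3.1663 -2.3875 -0.1195] turn frac [-4.000e-04  4.000e-04  4.153e-01] deg [-0.1  0.1 74.8]
```

```bash
python3 -c "
from h import *
plan([.552,.1455,.26],1.5)"
```

```text
pos [0.2191 0.6379 0.2414] shift frac [-3.1652 -2.3843 -0.1195] turn frac [-0.0004  0.0004  0.3864] deg [-0.1  0.1 69.6]
```

send_rows(
  deltas=[
    [1,-0.2,-0.15,-0.12,0,0,0.04],
    [1,-0.4,-0.3,-0.12,0,0,0.08],
    [1,-0.6,-0.45,-0.12,0,0,0.12],
    [1,-0.8,-0.6,-0.12,0,0,0.16],
    [1,-1,-0.75,-0.12,0,0,0.2],
    [1,-1,-0.75,-0.12,0,0,0.24],
    [1,-1,-0.75,-0.12,0,0,0.28],
    [1,-1,-0.75,-0.12,0,0,0.32],
    [1,-1,-0.75,-0.12,0,0,0.36],
    [1,-1,-0.75,-0.12,0,0,0.4],
    [1,-1,-0.75,-0.12,0,0,0.44],
    [1,-1,-0.75,-0.12,0,0,0.444],
    [1,-1,-0.75,-0.12,0,0,0.444],
  ],
)

```text
clock: 1.18
tcp_pos: [0.3243, 0.4832, 0.26]
orientation: [2.384, 2.045, -0.001]
contact_force: [-0.4, -0.5, 0.6]
grip_width: 0.0852
```

```bash
python3 -c "
from h import *
plan([.552,.1455,.26],1.5); print(r.get_obs()['joints'].round(2))"
```

```text
pos [0.3243 0.4832 0.26  ] shift frac [-1.9944e+00  1.8424e+00  1.1000e-03] turn frac [-0.      0.0002 -0.0569] deg [ -0.    0.  -10.2]
[-1.35  0.31  0.33  1.78 -0.11  1.06 -1.13]
```

send_rows(
  deltas=[
    [1,-0.2,0.185,0,0,0,-0.02],
    [1,-0.4,0.37,0,0,0,-0.04],
    [1,-0.6,0.55,0,0,0,-0.057],
    [1,-0.8,0.74,0,0,0,-0.057],
    [1,-1,0.92,0,0,0,-0.057],
    [1,-1,0.92,0,0,0,-0.057],
    [1,-1,0.92,0,0,0,-0.057],
  ],
)

```text
clock: 1.77
tcp_pos: [0.4393, 0.3111, 0.2605]
orientation: [2.197, 2.245, 0.0]
contact_force: [-0.4, 0.8, -0.7]
grip_width: 0.0856
```

```bash
python3 -c "
from h import *
plan([.552,.1455,.26],1.5); print(r.get_obs()['joints'].round(2))"
```

```text
pos [0.4393 0.3111 0.2605] shift frac [-1.12    0.7272  0.0038] turn frac [ 0.0001  0.     -0.0015] deg [ 0.   0.  -0.3]
[-1.06  0.24  0.39  1.88 -0.11  1.04 -0.6 ]
```

send_rows(
  deltas=[
    [1,-0.2,0.13,0,0,0,0],
    [1,-0.4,0.26,0,0,0,0],
    [1,-0.6,0.39,0,0,0,0],
    [1,-0.8,0.52,0,0,0,0],
    [1,-1,0.65,0,0,0,0],
    [1,-1,0.727,0,0,0,0],
    [1,-1,0.727,0,0,0,0],
    [1,-1,0.727,0,0,0,0],
  ],
)

```text
clock: 2.43
tcp_pos: [0.5501, 0.1682, 0.2598]
orientation: [-2.19, -2.251, 0.001]
contact_force: [-0.6, 0.1, -0.3]
grip_width: 0.0853
```

```bash
python3 -c "
from h import *
plan([.552,.1455,.095],1.5)
f=grab('side'); save(f,'side1.png',(200,120,340,260),4)"
```

```text
pos [0.5501 0.1682 0.2598] shift frac [-0.1518  0.0097  1.0989] turn frac [-0.0003 -0.0001  0.0004] deg [-0.  -0.   0.1]
```

View pics/side1.png

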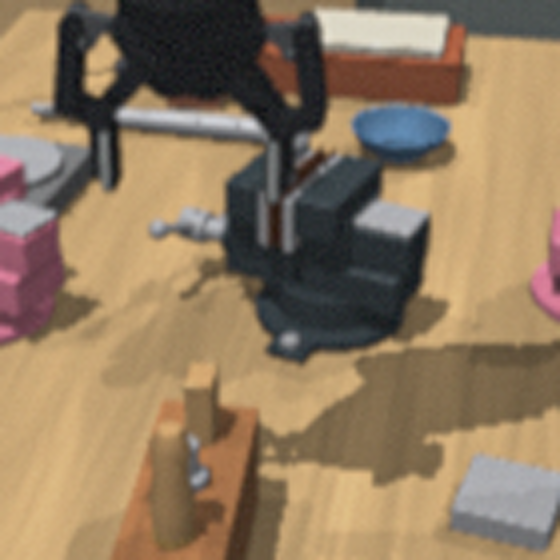

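The gripper stands over the block, its fingers straddling the flat-headed blade at crop (202,385), and both neighbours are clear of it. I go down.

send_rows(
  deltas=[
    [1,-0.152,0.01,0,0,0,0],
    [1,-0.152,0.01,0.25,0,0,0],
    [1,-0.152,0.01,0.5,0,0,0],
    [1,-0.152,0.01,0.7,0,0,0],
    [1,-0.152,0.01,0.85,0,0,0],
    [1,-0.152,0.01,1,0,0,0],
    [1,-0.152,0.01,1,0,0,0],
    [1,-0.152,0.01,1,0,0,0],
  ],
)

```text
clock: 3.15
tcp_pos: [0.5509, 0.1453, 0.1096]
orientation: [-2.19, -2.25, 0.004]
contact_force: [0.2, -0.1, 1.5]
grip_width: 0.0851
```

send_rows(
  deltas=[
    [1,0,0,0.05,0,0,0],
    [1,0,0,0.09,0,0,0],
    [1,0,0,0.09,0,0,0],
    [1,0,0,0.09,0,0,0],
  ],
)

```text
clock: 3.48
tcp_pos: [0.5526, 0.1439, 0.0972]
orientation: [2.194, 2.248, 0.001]
contact_force: [-0.8, -0.3, -0.3]
grip_width: 0.0855
```

```bash
python3 -c "
from h import *
plan([.552,.1455,.095],1.5)
o=r.get_obs();print(o['contact_force'])
f=grab('side'); save(f,'side2.png',(215,170,315,270),5)"
```

```text
pos [0.5526 0.1439 0.0972] shift frac [ 0.0104 -0.0035  0.0146] turn frac [ 0.0001 -0.0001 -0.0006] deg [ 0.  -0.  -0.1]
[-0.79209034 -0.2542087  -0.29101284]
```

View pics/side2.png

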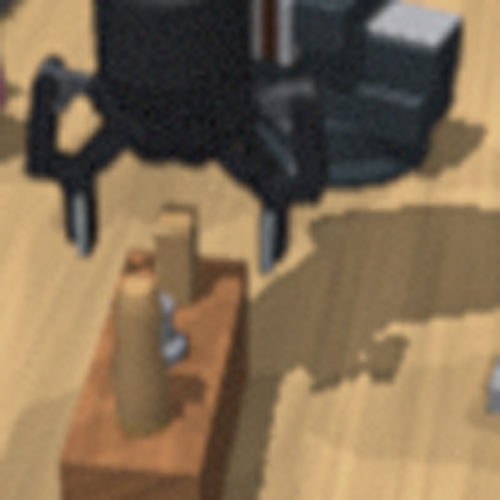

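The blade head at crop (175,250) is centred between the open fingers, and the fingertips are above the block top. I close.

send_rows(
  deltas=[
    [0.5,0,0,0,0,0,0],
    [0.3,0,0,0,0,0,0],
    [0,0,0,0,0,0,0],
    [0,0,0,0,0,0,0],
    [0,0,0,0,0,0,0],
    [0,0,0,0,0,0,0],
    [0,0,0,0,0,0,0],
    [0,0,0,0,0,0,0],
    [0,0,0,0,0,0,0],
    [0,0,0,0,0,0,0],
  ],
  squeeze=60,
)

```text
clock: 4.37
tcp_pos: [0.5526, 0.1438, 0.0969]
orientation: [2.194, 2.248, 0.0]
contact_force: [-0.0, -0.1, 3.6]
grip_width: 0.0173
```

```bash
python3 -c "
from h import *
o=r.get_obs();print(o)"
```

```text
{'clock': 4.3667, 'joints': array([-0.67327299,  0.51674874,  0.40370814,  1.94921529, -0.29461459,
        0.732447  , -0.07163494]), 'qvel': array([-1.10227513e-03, -5.99603732e-05,  9.99374298e-05,  1.37126246e-03,
        1.02700313e-03, -7.09684010e-04, -6.38583999e-04]), 'tau': array([ 4.21733782e-02, -4.92566335e+01,  6.75258502e+00, -1.96128684e+01,
        1.91865483e-02, -1.76180704e-01,  6.99801876e-04]), 'tcp_pos': array([0.55257892, 0.1437714 , 0.09693388]), 'orientation': array([2.19441963e+00, 2.24810490e+00, 3.77808572e-04]), 'contact_force': array([-0.03139055, -0.07805533,  3.57067111]), 'moment': array([-0.01763185,  0.16858387,  0.01901903]), 'grip_width': 0.017325888916532278}
```

send_rows(
  deltas=[
    [0,0,0,-0.1,0,0,0],
    [0,0,0,-0.25,0,0,0],
    [0,0,0,-0.4,0,0,0],
    [0,0,0,-0.55,0,0,0],
    [0,0,0,-0.7,0,0,0],
    [0,0,0,-0.85,0,0,0],
    [0,0,0,-1,0,0,0],
    [0,0,0,-1,0,0,0],
  ],
)

```text
clock: 5.03
tcp_pos: [0.5546, 0.144, 0.2509]
orientation: [2.193, 2.246, 0.01]
contact_force: [0.8, -0.1, -0.4]
grip_width: 0.0171
```

send_rows(
  deltas=[
    [0,0,0,-0.15,0,0,0],
    [0,0,0,-0.3,0,0,0],
    [0,0,0,-0.3,0,0,0],
  ],
)

```text
clock: 5.28
tcp_pos: [0.5542, 0.144, 0.295]
orientation: [2.193, 2.246, 0.008]
contact_force: [0.1, -0.2, -1.1]
grip_width: 0.0171
```

```bash
python3 -c "
from h import *
o=r.get_obs();print(o['contact_force'],o['grip_width'])
plan([.5263,-.1781,.29],-17)
f=grab('side'); save(f,'side3.png',(190,40,350,200),4)
"
```

```text
[ 0.1011714  -0.18358141 -1.08872625] 0.01706451689591844
pos [0.5542 0.144  0.295 ] shift frac [-2.1421 -0.2373  0.0277] turn frac [ 0.0015 -0.0009  0.1021] deg [ 0.3 -0.2 18.4]
```

View pics/side3.png

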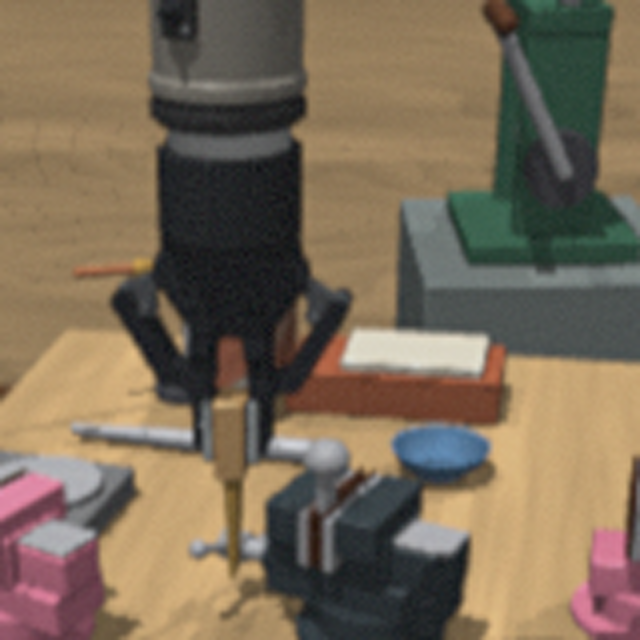

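The blade is out: brass, upright in the fingers, tip at crop (235,575). I carry it over to the vise.

send_rows(
  deltas=[
    [0,-0.2,-0.02,0,0,0,0.03],
    [0,-0.4,-0.04,0,0,0,0.06],
    [0,-0.6,-0.06,0,0,0,0.09],
    [0,-0.8,-0.09,0,0,0,0.102],
    [0,-1,-0.11,0,0,0,0.102],
    [0,-1,-0.11,0,0,0,0.102],
    [0,-1,-0.11,0,0,0,0.102],
  ],
)

```text
clock: 5.92
tcp_pos: [0.5385, -0.0087, 0.2904]
orientation: [-2.528, -1.864, 0.003]
contact_force: [-0.4, 1.8, -1.9]
grip_width: 0.0175
```

```bash
python3 -c "
from h import *
plan([.5263,-.1781,.29],-17)
"
```

```text
pos [ 0.5385 -0.0087  0.2904] shift frac [-1.1029  0.2561  0.0036] turn frac [-0.0006  0.0004 -0.0012] deg [-0.1  0.1 -0.2]
```

send_rows(
  deltas=[
    [0,-0.2,0.05,0,0,0,0],
    [0,-0.4,0.1,0,0,0,0],
    [0,-0.6,0.15,0,0,0,0],
    [0,-0.8,0.2,0,0,0,0],
    [0,-1,0.25,0,0,0,0],
    [0,-1,0.25,0,0,0,0],
    [0,-1,0.25,0,0,0,0],
  ],
)

```text
clock: 6.5
tcp_pos: [0.5312, -0.1617, 0.2908]
orientation: [-2.526, -1.866, 0.002]
contact_force: [0.9, 0.8, -0.8]
grip_width: 0.0175
```

```bash
python3 -c "
from h import *
plan([.5263,-.1781,.23],-17); o=r.get_obs(); print(o['contact_force'],o['moment'])
"
```

```text
pos [ 0.5312 -0.1617  0.2908] shift frac [-0.1143  0.0013  0.4052] turn frac [-0.0004  0.0002 -0.0006] deg [-0.1  0.  -0.1]
[ 0.85541157  0.80239317 -0.84510323] [ 0.07737584 -0.00414676  0.00293177]
```

send_rows(
  deltas=[
    [0,-0.114,0,0,0,0,0],
    [0,-0.114,0,0.1,0,0,0],
    [0,-0.114,0,0.25,0,0,0],
    [0,-0.114,0,0.4,0,0,0],
    [0,-0.114,0,0.4,0,0,0],
    [0,-0.114,0,0.4,0,0,0],
  ],
)

```text
clock: 7.0
tcp_pos: [0.5264, -0.1751, 0.2306]
orientation: [-2.52, -1.871, 0.003]
contact_force: [0.6, -0.7, -1.0]
grip_width: 0.0172
```

```bash
python3 -c "
from h import *
import pickle
plan([.5263,-.1781,.23],-17)
o=r.get_obs(); p=np.array(o['tcp_pos']);z=R.from_rotvec(o['orientation']).apply([0,0,1]); tip=p+z*.084
g=grab('side');f=grab('top'); pickle.dump((g,f),open('f1.pkl','wb'))
print('tip',tip,'side px',proj(g,[tip]),'tilt',z)
a=cv2.resize(g['pixels'][120:190,240:330,::-1],None,fx=8,fy=8,interpolation=cv2.INTER_CUBIC)
q=(proj(g,[tip])[0]-[240,120]+.5)*8; cv2.circle(a,(int(q[0]),int(q[1])),4,(0,0,255),1)
cv2.imwrite('pics/side4.png',a)
"
```

```text
pos [ 0.5264 -0.1751  0.2306] shift frac [-0.0194  0.0054  0.0037] turn frac [-0.0011  0.      0.001 ] deg [-0.2  0.   0.2]
tip [ 0.52608693 -0.17499637  0.14655236] side px [[278.9342187  152.31216903]] tilt [-3.44357169e-03  9.40254363e-04 -9.99993629e-01]
```

View pics/side4.png

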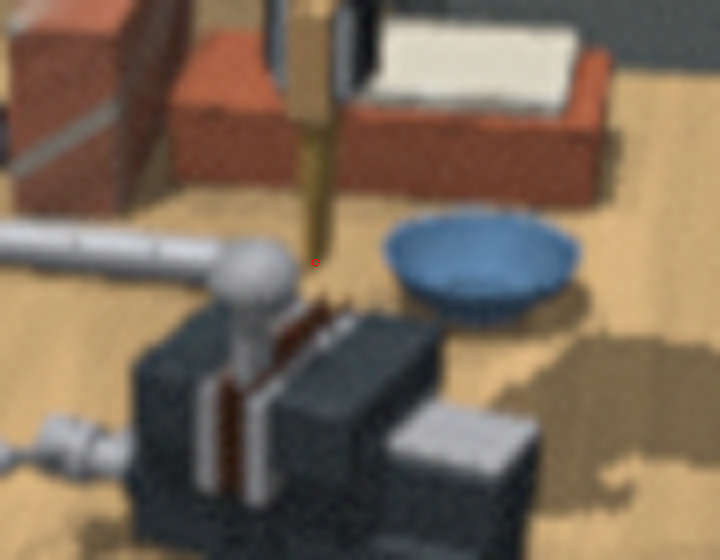

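```bash
python3 -c "
from h import *
import pickle
g,f=pickle.load(open('f1.pkl','rb'))
th=np.radians(73); y=np.array([np.cos(th),np.sin(th),0]);x=np.array([y[1],-y[0],0])
W=lambda a,b,z:a*x+b*y+[0,0,z]
for vy in(.0575,-.0165,-.0345):
  for dx in(-.01,-.005,0,.005,.01):
    print(vy,dx,((proj(g,[W(.5555+dx,vy,.125)])[0]-[240,120]+.5)*8).round(0))
print('front column low',((proj(g,[W(.5555,.0575,.085)])[0]-[240,120]+.5)*8))
# intersect seen side points with z=.125
for q in((233,378),(322,303),(349,303)):
  P=plane(g,240+q[0]/8-.5,120+q[1]/8-.5,.125); print(q,'vx,vy',P@x,P@y)
hsv=cv2.cvtColor(g['pixels'][120:190,240:330],cv2.COLOR_RGB2HSV)
for row in (44,48,52,55,58):
  print(row,[tuple(int(c) for c in g['pixels'][120+row,240+u]) for u in range(24,36)])
"
```

```text
0.0575 -0.01 [255. 388.]
0.0575 -0.005 [243. 385.]
0.0575 0 [231. 383.]
0.0575 0.005 [219. 380.]
0.0575 0.01 [208. 377.]
-0.0165 -0.01 [337. 313.]
-0.0165 -0.005 [326. 311.]
-0.0165 0 [315. 308.]
-0.0165 0.005 [303. 306.]
-0.0165 0.01 [292. 304.]
-0.0345 -0.01 [356. 296.]
-0.0345 -0.005 [345. 294.]
-0.0345 0 [334. 291.]
-0.0345 0.005 [322. 289.]
-0.0345 0.01 [311. 287.]
front column low [230.19791426 474.75955189]
(233, 378) vx,vy 0.5566263690536032 0.053696772127973635
(322, 303) vx,vy 0.5550515721579878 -0.02248672803069912
(349, 303) vx,vy 0.5454384626049852 -0.02743847424664228
44 [(53, 61, 65), (56, 65, 68), (53, 60, 65), (53, 60, 64), (68, 68, 71), (100, 100, 103), (107, 107, 111), (93, 93, 96), (83, 84, 86), (73, 73, 76), (53, 41, 39), (49, 35, 29)]
48 [(66, 68, 73), (106, 106, 108), (116, 112, 113), (83, 70, 65), (58, 38, 28), (69, 58, 55), (82, 72, 73), (78, 67, 61), (85, 76, 77), (108, 107, 109), (117, 119, 124), (86, 93, 95)]
52 [(74, 77, 79), (108, 107, 111), (102, 97, 97), (69, 59, 53), (41, 24, 14), (47, 30, 24), (73, 66, 63), (107, 108, 110), (108, 108, 112), (72, 75, 79), (38, 46, 49), (38, 46, 49)]
55 [(75, 79, 77), (109, 110, 112), (100, 96, 96), (68, 53, 49), (42, 25, 12), (50, 31, 25), (75, 67, 67), (110, 108, 112), (109, 110, 111), (71, 72, 75), (40, 46, 47), (42, 48, 50)]
58 [(73, 73, 74), (110, 110, 112), (101, 95, 98), (67, 55, 49), (48, 32, 22), (51, 34, 31), (79, 69, 68), (110, 110, 110), (110, 110, 113), (72, 71, 74), (47, 49, 51), (40, 45, 51)]
```

The side view shows the tip at crop (316,262), right where the kinematics predicts it, and above the brown gap line, whose near end at (233,378) is within about 1 mm of the prediction. The blade is behind the stake at the empty end. I descend slowly.

send_rows(
  deltas=[
    [0,-0.01,0.005,0.04,0,0,0],
    [0,-0.01,0.005,0.08,0,0,0],
    [0,-0.01,0.005,0.12,0,0,0],
    [0,-0.01,0.005,0.15,0,0,0],
    [0,-0.01,0.005,0.17,0,0,0],
    [0,-0.01,0.005,0.19,0,0,0],
    [0,-0.01,0.005,0.19,0,0,0],
    [0,-0.01,0.005,0.19,0,0,0],
  ],
)

```text
clock: 7.77
tcp_pos: [0.5269, -0.1791, 0.2032]
orientation: [-2.525, -1.869, 0.0]
contact_force: [0.3, -0.4, -1.1]
grip_width: 0.017
```

```bash
cat > st.py <<'E'
from h import *
o=r.get_obs(); p=np.array(o['tcp_pos']);Q=R.from_rotvec(o['orientation']); tip=p+Q.apply([0,0,.084])
th=np.radians(73); y=np.array([np.cos(th),np.sin(th),0]);x=np.array([y[1],-y[0],0])
F=np.array(o['contact_force']);M=np.array(o['moment'])
print('t',o['clock'],'vx',(tip@x).round(4),'vy-mid',(tip@y-.0115).round(4),'tipz',tip[2].round(4),'F vise',[round(float(F@a),1) for a in(x,y)],F[2].round(1),'M',M.round(2),'z',Q.apply([0,0,1]).round(4),'ty',Q.apply([0,1,0]).round(3),o['grip_width'].round(4) if hasattr(o['grip_width'],'round') else o['grip_width'])
E
python3 st.py
```

```text
t 7.7667 vx 0.5562 vy-mid -0.0288 tipz 0.1192 F vise [0.4, -0.3] -1.1 M [-0.01  0.03 -0.04] z [-3.e-04 -0.e+00 -1.e+00] ty [ 0.956 -0.292 -0.   ] 0.01702425924656931
```

send_rows(
  deltas=[
    [0,0,-0.004,0.01,0,0,0],
    [0,0,-0.004,0.02,0,0,0],
    [0,0,-0.004,0.03,0,0,0],
    [0,0,-0.004,0.04,0,0,0],
    [0,0,-0.004,0.04,0,0,0],
    [0,0,-0.004,0.04,0,0,0],
  ],
)

```text
clock: 8.27
tcp_pos: [0.5263, -0.1789, 0.1972]
orientation: [-2.525, -1.869, 0.0]
contact_force: [-0.6, -0.4, -1.8]
grip_width: 0.0172
```

```bash
python3 st.py
```

```text
t 8.2667 vx 0.5556 vy-mid -0.0287 tipz 0.1132 F vise [-0.5, -0.6] -1.8 M [-0.    0.01  0.01] z [-2.e-04  0.e+00 -1.e+00] ty [ 0.956 -0.292 -0.   ] 0.01717254585210542
```

send_rows(
  deltas=[
    [0,0,0,0.008,0,0,0],
    [0,0,0,0.016,0,0,0],
    [0,0,0,0.024,0,0,0],
    [0,0,0,0.032,0,0,0],
    [0,0,0,0.032,0,0,0],
  ],
)

```text
clock: 8.68
tcp_pos: [0.5263, -0.1788, 0.1922]
orientation: [-2.525, -1.869, 0.0]
contact_force: [0.5, 0.2, -1.5]
grip_width: 0.0172
```

```bash
python3 st.py
```

```text
t 8.6833 vx 0.5556 vy-mid -0.0286 tipz 0.1082 F vise [0.5, 0.4] -1.5 M [-0.05 -0.03 -0.01] z [-2.e-04 -0.e+00 -1.e+00] ty [ 0.956 -0.292 -0.   ] 0.017163782317500268
```

send_rows(
  deltas=[
    [0,0,0,0.007,0,0,0],
    [0,0,0,0.014,0,0,0],
    [0,0,0,0.02,0,0,0],
    [0,0,0,0.02,0,0,0],
  ],
)

```text
clock: 9.02
tcp_pos: [0.5264, -0.1789, 0.1893]
orientation: [2.525, 1.869, -0.0]
contact_force: [0.7, -0.3, -1.7]
grip_width: 0.0173
```

```bash
python3 st.py
```

```text
t 9.0167 vx 0.5557 vy-mid -0.0287 tipz 0.1053 F vise [0.8, -0.1] -1.7 M [-0.02 -0.09 -0.02] z [-0.e+00 -1.e-04 -1.e+00] ty [ 0.956 -0.292  0.   ] 0.017293360191288618
```

send_rows(
  deltas=[
    [0,0,0,0.007,0,0,0],
    [0,0,0,0.014,0,0,0],
    [0,0,0,0.02,0,0,0],
    [0,0,0,0.02,0,0,0],
  ],
)

```text
clock: 9.35
tcp_pos: [0.5265, -0.1789, 0.1864]
orientation: [2.525, 1.869, 0.0]
contact_force: [0.6, 0.2, -1.2]
grip_width: 0.0174
```

```bash
python3 st.py
```

```text
t 9.35 vx 0.5558 vy-mid -0.0287 tipz 0.1024 F vise [0.5, 0.4] -1.2 M [ 0.01 -0.15 -0.03] z [ 2.e-04 -0.e+00 -1.e+00] ty [ 0.956 -0.292  0.   ] 0.017402918533752833
```

send_rows(
  deltas=[
    [0,0,0.002,0.005,0,0,0],
    [0,0,0.002,0.01,0,0,0],
    [0,0,0.002,0.015,0,0,0],
    [0,0,0.002,0.015,0,0,0],
  ],
)

```text
clock: 9.68
tcp_pos: [0.5266, -0.179, 0.1844]
orientation: [-2.525, -1.869, -0.0]
contact_force: [-1.5, 0.0, 4.1]
grip_width: 0.0174
```

```bash
python3 st.py
```

```text
t 9.6833 vx 0.5559 vy-mid -0.0287 tipz 0.1004 F vise [-1.5, -0.4] 4.1 M [ 0.26  0.47 -0.11] z [-1.e-04  3.e-04 -1.e+00] ty [ 0.956 -0.292 -0.   ] 0.017432360140119504
```

send_rows(
  deltas=[
    [0,0,0,0.003,0,0,0],
    [0,0,0,0.006,0,0,0],
    [0,0,0,0.006,0,0,0],
  ],
)

```text
clock: 9.93
tcp_pos: [0.5266, -0.179, 0.1838]
orientation: [-2.525, -1.869, -0.0]
contact_force: [-3.9, 1.0, 7.3]
grip_width: 0.0178
```

```bash
python3 st.py
```

```text
t 9.9333 vx 0.5559 vy-mid -0.0287 tipz 0.0998 F vise [-4.0, -0.2] 7.3 M [ 0.32  0.82 -0.07] z [-1.e-04  5.e-04 -1.e+00] ty [ 0.956 -0.292 -0.   ] 0.017752286148167103
```

send_rows(
  deltas=[
    [0,0,-0.002,0,0,0,0],
    [0,0,-0.002,0.003,0,0,0],
    [0,0,-0.002,0.006,0,0,0],
    [0,0,-0.002,0.006,0,0,0],
  ],
)

```text
clock: 10.27
tcp_pos: [0.5266, -0.179, 0.1833]
orientation: [-2.525, -1.869, -0.001]
contact_force: [-4.1, 1.1, 10.0]
grip_width: 0.0173
```

```bash
python3 st.py
```

```text
t 10.2667 vx 0.5559 vy-mid -0.0287 tipz 0.0993 F vise [-4.2, -0.1] 10.0 M [ 0.4   0.85 -0.04] z [ 6.e-04  5.e-04 -1.e+00] ty [ 0.956 -0.292  0.   ] 0.01732284104320056
```

send_rows(
  deltas=[
    [0,0,-0.002,0,0,0,0],
    [0,0,-0.003,0.003,0,0,0],
    [0,0,-0.003,0.003,0,0,0],
    [0,0,-0.003,0.003,0,0,0],
    [0,0,-0.003,0.003,0,0,0],
    [0,0,-0.003,0.003,0,0,0],
  ],
)

```text
clock: 10.77
tcp_pos: [0.5265, -0.179, 0.1831]
orientation: [2.525, 1.868, 0.002]
contact_force: [-2.6, 0.6, 11.0]
grip_width: 0.0171
```

```bash
python3 st.py
python3 - <<'E'
from h import *
a=grab('side')['pixels'][110:190,240:330,::-1]; b=grab('top')['pixels'][150:230,270:360,::-1]
cv2.imwrite('pics/fin.png',np.hstack([cv2.resize(i,(396,352),interpolation=cv2.INTER_CUBIC) for i in(a,b)]))
E
python3 st.py
```

```text
t 10.7667 vx 0.5559 vy-mid -0.0287 tipz 0.0991 F vise [-2.6, -0.2] 11.0 M [ 0.31  0.76 -0.13] z [ 1.5e-03  3.0e-04 -1.0e+00] ty [ 0.956 -0.292  0.001] 0.017104308092987252
t 10.8667 vx 0.5559 vy-mid -0.0287 tipz 0.0991 F vise [-3.5, 0.6] 11.1 M [ 0.36  0.81 -0.04] z [ 1.5e-03  3.0e-04 -1.0e+00] ty [ 0.956 -0.292  0.001] 0.017570043032912246
```

View pics/fin.png

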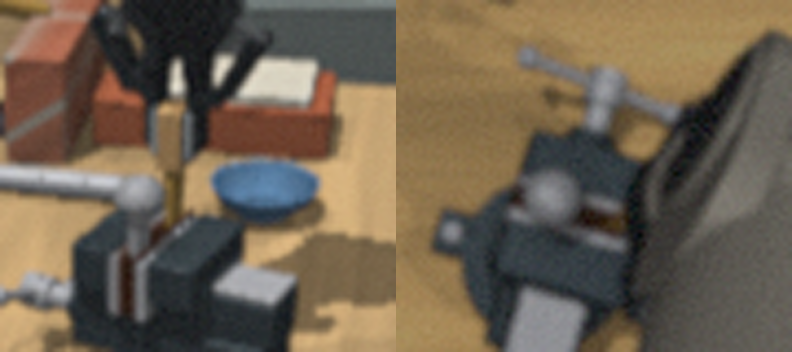

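The side crop shows the blade upright in the gap at (174,205), with daylight to the stake and the head still in the fingers. The push is steady at about 12 N. I hand in.

```bash
python3 -c "
from bench import r
print(r.hand_in())"
```

```text
the job is handed in; nothing more can be done
None
```

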